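# Make up the soldering kit and the iron-care kit

## Task

Make up two kits from the stock in the middle of the bench. Blue tray: the orange solder reel in the square pocket and the amber flux syringe in the long slot; green tray: the small white round tin with the red patch on its lid in the square pocket and the grey fine screwdriver in the long slot, each thing lying flat on the floor of its compartment and wholly inside it (reel and tin standing upright on their flat bases). Leave the black loupe and the red-and-white marker where they lie.

Things in the scene. Friction and masses are not known exactly. Their poses are not given: they have to be found in the camera images.
- solder_thin_center (a point): Small reel of solder with orange flanges standing on one flange, 44 mm diameter, 30 mm tall. Point: its centre, 15 mm above its base; z is its axis. Grasp it across the flanges (4 mm thick each; the wound drum between them is 35 mm across).
- tip_tin_center (a point): Small white round tin with a red patch on the lid (the lid stays on), 37 mm diameter, 19 mm tall. Point: its centre, 9.5 mm above its base; z is its axis. Grasp it across the diameter.
- flux_syringe_center (a point): Amber flux syringe lying on the bench, 137 mm long, 21 mm wide and high. y runs along it: barrel and plunger towards +y, thin nozzle towards -y. Point: on the barrel near the balance point, 10 mm to +y of mid-length, 10.5 mm above its underside. Grasp it here across the barrel (20 mm, along x).
- driver_fine_center (a point): Fine screwdriver with a dark grey handle lying on the bench, 130 mm long; y runs along it, handle towards +y (61 mm long, 14 mm wide, 15 mm high), thin shaft and tip towards -y. Point: middle of the handle, 35 mm to +y of mid-length, 7.5 mm above its underside. Grasp it here across the handle (along x).
- loupe_center (a point): Black watchmaker's loupe, a truncated cone 35 mm in diameter at the base, 25 mm tall. Belongs to no kit: leave it. Point: its centre, 12.5 mm above its base.
- red_marker_center (a point): White marker pen with a red cap, lying on the bench, 135 mm long along its y, 17 mm wide. Belongs to no kit: leave it. Point: its centre, 8 mm above the bench.
- tray_blue: Shallow blue tray, 164 x 140 x 10 mm, fixed to the bench. Origin: centre of its underside, at z = 0; x along its long side, z up. Floor 3 mm thick; walls 4 mm thick, tops at 10 mm. Long slot (156 x 56 mm inside, along x) centred at x 0, y -38 mm; square pocket (72 x 72 inside) centred at x -42, y +30 mm; the rest is a closed deck 10 mm high with a blank label. Yaw within 0.5 rad of 0.
- tray_green: Shallow green tray, 164 x 140 x 10 mm, fixed to the bench. Origin: centre of its underside, at z = 0; x along its long side, z up. Floor 3 mm thick; walls 4 mm thick, tops at 10 mm. Long slot (156 x 56 mm inside, along x) centred at x 0, y -38 mm; square pocket (72 x 72 inside) centred at x -42, y +30 mm; the rest is a closed deck 10 mm high with a blank label. Yaw within 0.5 rad of 0.
Not all that is in view belongs to the job. Of the things like the part that bears solder_thin_center, leave any that is purple; of the rest the smaller one is meant.

How it is judged:
At the end, for the whole second after the job is handed in: Reel and tin upright on the floors of the square pockets of their trays (centre within 22 mm each way, height 4 mm); syringe and screwdriver on the floors of their trays' slots (height 4.5 mm), within 0.4 rad of the slot, either way round, not over its ends; all at rest (x of solder_thin_center in the frame of tray_blue between -0.064 and -0.02 m and y of solder_thin_center in the frame of tray_blue between 0.008 and 0.052 m and z of solder_thin_center in the frame of tray_blue between 0.014 and 0.022 m and angle between each of solder_thin_center, tip_tin_center's own z axis and vertical below 0.15 rad and linear speed of each of solder_thin, flux_syringe, tip_tin, driver_fine below 0.02 m/s and x of flux_syringe_center in the frame of tray_blue between -0.025 and 0.025 m and y of flux_syringe_center in the frame of tray_blue between -0.064 and -0.012 m and z of flux_syringe_center in the frame of tray_blue between 0.009 and 0.018 m and angle between the y axis of flux_syringe_center and the x axis of tray_blue, either way round below 0.4 rad and x of tip_tin_center in the frame of tray_green between -0.064 and -0.02 m and y of tip_tin_center in the frame of tray_green between 0.008 and 0.052 m and z of tip_tin_center in the frame of tray_green between 0.0085 and 0.0165 m and x of driver_fine_center in the frame of tray_green between -0.054 and 0.054 m and y of driver_fine_center in the frame of tray_green between -0.064 and -0.012 m and z of driver_fine_center in the frame of tray_green between 0.006 and 0.015 m and angle between the y axis of driver_fine_center and the x axis of tray_green, either way round below 0.4 rad and not (x of driver_fine_center in the frame of tray_green between -0.017 and 0.017 m)); the robot touches nothing.
It fails at once if the loupe or the marker is shifted by more than 25 mm (distance of any of loupe_center, red_marker_center from where it was at the start of the episode above 0.025 m).
It also fails if it takes over 96 s, if anything falls off the work surface, if the arm or the gripper's body presses on something with over 40 N, if the wrist force passes 120 N, or if a joint passes its speed limit or range.

## Robot

A 6-joint arm with a two-finger parallel gripper is mounted at the origin on a cart in front of the work surface, level with it; the furniture and walls round the work are solid. World frame = base frame: x ahead of the robot, y to its left, z up, the work surface at z = 0. Lengths are in m, angles in rad, forces in N, time in s.
With the tool pointing down it reaches from about 0.325 to 0.775 m from the base axis. Payload 5.5 kg.
Tool frame: the origin (TCP) lies between the finger pads; the fingertips stand 8 mm ahead of it and the grasp point (between the pads) lies 11 mm behind it (tcp_to_tips is the distance from the TCP to the fingertips, in m); z points along the fingers, y is the line along which they close (so a half turn about z gives the same grasp; the last joint's range is limited). The gripper opens to 88 mm and grips with 3 to 60 N. Pads are 20 mm wide; open, the fingers measure 115 mm over their backs; the gripper's body (75 mm by 178 mm) begins 61 mm behind the grasp point.
Start: joints at [1.126, 0.091, 1.231, -0, 1.82, -0.057], TCP at [0.227, 0.555, 0.231] pointing down, gripper open.
Joint ranges: [-2.87, 2.87], [-0.86, 2.18], [0.17, 2.46], [-1.51, 4.65], [0.06, 2.69], [-2.65, 2.65]. Speed limits (rad/s): [2.57, 2.57, 3.01, 3.14, 3.14, 3.14].

## Interface

Orientations are given as a unit quaternion [w, x, y, z].
In Python, from bench import * gives the robot as it stands. Calls block until the motion is done:
- move_to(position, orientation): joint-space move of the TCP to a pose.
- move_l(position, speed=0.15, orientation=None): straight line of the TCP; orientation=None keeps the orientation; speed is the mean speed in m/s.
- movej(angles): joint-space move.
- gripper_open() and close(): open the fingers fully, or close them until they stop; the grip force is fixed at half the most.
- hold(seconds).
- inverse_kinematics(position, orientation): joint angles nearest the present ones, or None.
- state(): the state.
- get_image(name): name is "scene" or "top" or "wrist"; returns a dict with "frame" (420x560x3 uint8, blue, green, red), "depth" (420x560 float32, m along the optical axis (not along the pixel's ray), 0 where there is no reading), "camera_matrix" (3x3 intrinsics, pixels), "k1" (the pictures are not rectified: a ray, as slopes to the right and down, at radius r is drawn at 1 + k1 r^2 times it, then the intrinsics apply), "view" (4x4, takes a point from world to camera coordinates). Camera axes: x right, y up, looking along -z (the intrinsics and any distortion apply to the point x, -y, -z); pixel columns grow to the right and rows downward; lengths in m; the calibration is good to about 2 mm. A picture is of the moment at which its call begins.
A pose or a line that the arm cannot do raises IKError and nothing moves.
- job_done(): hands the job in; it is judged then, once.
The state is a dict: "time": time; "joint_pos": joint angles; "dq": joint speeds; "joint_torque": joint torques, N m; "ee_pos": TCP position; "ee_rot": TCP orientation; "ft_force": force on the tool from outside, world axes, zero at the start; "moment": the same for the moment, N m; "finger_gap": finger opening in m; "finger_force": force on a finger pad.
Only numpy, scipy, OpenCV 4.12 (cv2) and the standard library are available. Lean on these libraries where they do the work, as an engineer would, in place of code of your own. Each camera call takes 0.05 s, during which the arm holds its last target. There are 200 camera calls.

## Working session

There is one attempt and no reset: what is moved stays moved. The work goes in short steps, each a Python script; the robot and the scene stay as the last script left them, time stands still between calls to the robot, and variables do not carry over. Pictures are saved under pics/ and viewed, at most 14 in all, crops included, and the job is handed in when it is done.

```bash
mkdir -p pics
cat > h.py <<'E'
import numpy as np, cv2
from bench import *
def snap(name,fn):
    im=get_image(name); cv2.imwrite('pics/'+fn+'.png',im['frame']); np.savez('pics/'+fn+'.npz',**im); return im
def ray(im,uv):
    K=np.array(im['camera_matrix'],float)
    p=cv2.undistortPoints(np.array(uv,float).reshape(-1,1,2),K,np.array([float(im['k1']),0,0,0,0.])).reshape(-1,2)
    V=np.array(im['view']); R=V[:3,:3]; c=-R.T@V[:3,3]
    d=np.c_[p[:,0],-p[:,1],-np.ones(len(p))]@R
    return c,d
def onplane(im,uv,z):
    c,d=ray(im,uv); return c+d*((z-c[2])/d[:,2])[:,None]
E
python3 - <<'E'
from h import *
a=snap('top','top0'); b=snap('scene','scene0')
print(state()['time'],a['k1'],a['camera_matrix'],np.round(a['view'],3))
E
```

```text
0.1 0.03548277286132023 [[504.05462138   0.         277.81315344]
 [  0.         504.05462138 212.05751577]
 [  0.           0.           1.        ]] [[-0.027 -0.999  0.03  -0.034]
 [ 0.998 -0.025  0.052 -0.506]
 [-0.051  0.031  0.998 -1.048]
 [ 0.     0.     0.     1.   ]]
```

View pics/top0.png

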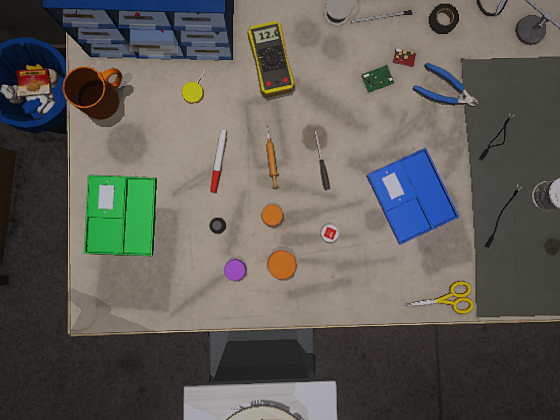

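View pics/scene0.png

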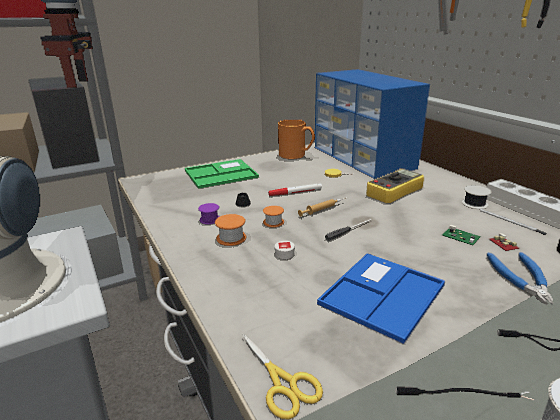

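Seen in the top view (up = +x, left = +y):
- **Trays:** green around (121,215), blue around (412,196).
- **Stock:** syringe (271,158), driver (322,163), tin (330,233).
- **Leave alone:** marker (218,160), loupe (217,226).

Three reels could be meant: small orange (272,215), large orange (282,265) and purple (235,270). Purple is excluded and the smaller of the two orange ones is meant, so it is (272,215). I'll confirm with a crop while measuring.

```bash
cat > meas.py <<'E'
from h import *
def load(fn): return dict(np.load('pics/'+fn+'.npz'))
def blob(im,lo,hi,roi):
    hsv=cv2.cvtColor(im['frame'],cv2.COLOR_BGR2HSV); m=cv2.inRange(hsv,lo,hi)
    x0,y0,x1,y1=roi; k=np.zeros_like(m); k[y0:y1,x0:x1]=m[y0:y1,x0:x1]
    c=max(cv2.findContours(k,cv2.RETR_EXTERNAL,cv2.CHAIN_APPROX_NONE)[0],key=cv2.contourArea)
    return c.reshape(-1,2).astype(np.float32)
def tray(im,lo,hi,roi):
    P=onplane(im,blob(im,lo,hi,roi),.010)[:,:2].astype(np.float32)
    (c,s,a)=cv2.minAreaRect(P); b=cv2.boxPoints((c,s,a))
    e=[b[1]-b[0],b[2]-b[1]]; l=max(e,key=np.linalg.norm); l=l*np.sign(l[0])
    return np.array(c),np.arctan2(l[1],l[0]),s
def circ(im,lo,hi,roi,z):
    c,r=cv2.minEnclosingCircle(onplane(im,blob(im,lo,hi,roi),z)[:,:2].astype(np.float32)); return np.array(c),r
E
python3 - <<'E'
from meas import *
a=load('top0')
print('green',tray(a,(45,100,60),(75,255,255),(70,160,170,270)))
print('blue',tray(a,(100,120,60),(125,255,255),(350,140,470,250)))
for n,lo,hi,roi,z in [('small',(5,120,80),(20,255,255),(255,198,292,232),.03),('large',(5,120,80),(20,255,255),(260,245,305,285),.03),('purple',(130,80,60),(165,255,255),(220,255,250,285),.03),('tin',(0,0,165),(180,255,255),(316,220,345,247),.019)]: print(n,circ(a,lo,hi,roi,z))
for n,p,z in [('syr',[(267.5,126),(275.5,188)],.0105),('drv',[(317,132),(326,188)],.0075),('mark',[(224,129),(214,191)],.008),('loupe',[(217.5,226)],.025)]: print(n,np.round(onplane(a,p,z),4))
cv2.imwrite('pics/crop.png',cv2.resize(a['frame'][115:290,195:355],None,fx=4.5,fy=3.4*4.5/4.5,interpolation=cv2.INTER_CUBIC) if 0 else cv2.resize(a['frame'][115:290,195:355],None,fx=3.4,fy=3.4,interpolation=cv2.INTER_CUBIC))
E
```

```text
green (array([0.50710255, 0.28305787]), np.float32(-0.061464455), (0.1390990912914276, 0.16371986269950867))
blue (array([ 0.53283972, -0.33448088]), np.float32(0.4077037), (0.1638602316379547, 0.1406080424785614))
small (array([ 0.49801633, -0.03373169]), 0.02223595604300499)
large (array([ 0.39557898, -0.05088263]), 0.030480368062853813)
purple (array([0.38749704, 0.04569604]), 0.02223769947886467)
tin (array([ 0.45833588, -0.15400051]), 0.018023179844021797)
syr [[ 0.6885 -0.03    0.0105]
 [ 0.5559 -0.0435  0.0105]]
drv [[ 0.6741 -0.1355  0.0075]
 [ 0.5536 -0.1511  0.0075]]
mark [[0.6844 0.0625 0.008 ]
 [0.5528 0.0864 0.008 ]]
loupe [[0.4783 0.0791 0.025 ]]
```

View pics/crop.png

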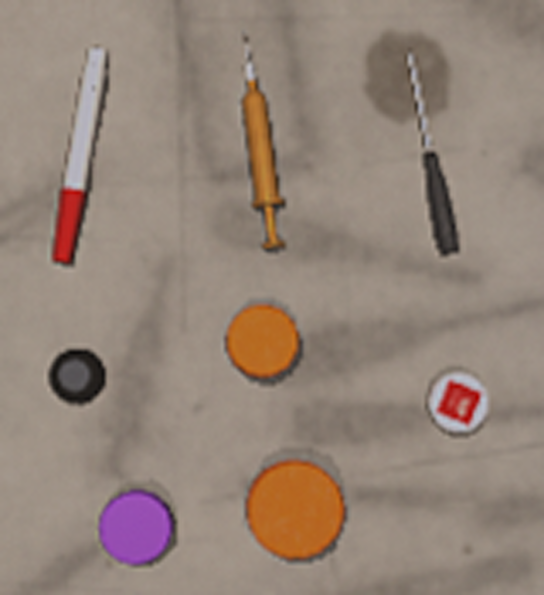

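The crop confirms it. The small orange reel at (272,215) measures 22.2 mm in radius, against 30.5 mm for the large orange, so it's the right one. The tin with the red patch is at (330,233). I'll fill the slots first, then the pockets. Grips will be high enough that the tips clear the 10 mm walls when the fingers open.

```bash
cat > act.py <<'E'
from h import *
from scipy.spatial.transform import Rotation as Rn
G=(np.array([.5071,.2831]),-.0615); B=(np.array([.5328,-.3345]),.4077)
def quat(yaw):  # tool down, tool y (closing) at world angle yaw
    y=np.array([np.cos(yaw),np.sin(yaw),0]); z=np.array([0,0,-1.])
    q=Rn.from_matrix(np.c_[np.cross(y,z),y,z]).as_quat(); return [q[3],q[0],q[1],q[2]]
def best(p,yaw):
    c=[(q,quat(a)) for a in (yaw,yaw+np.pi) for q in [inverse_kinematics(p,quat(a))] if q is not None]
    return min(c,key=lambda t:abs(t[0][5]))[1]
def log(s):
    st=state(); print(s,'t %.1f'%st['time'],'gap %.4f'%st['finger_gap'],'F',np.round(st['finger_force'],1),np.round(st['ee_pos'],4),np.round(st['ft_force'],1))
def pick(xy,yaw,tips):
    p=[xy[0],xy[1],.09]; move_to(p,best(p,yaw))
    move_l([*xy,tips+.008],.12); close(); log('closed'); move_l([*xy,.1],.12); log('lifted')
def place(tr,local,yawl,tips):
    c,s=np.cos(tr[1]),np.sin(tr[1]); xy=tr[0]+np.array([[c,-s],[s,c]])@local
    p=[xy[0],xy[1],.09]; move_to(p,best(p,tr[1]+yawl))
    log('above'); move_l([*xy,tips+.008],.1); hold(.2); gripper_open(); log('opened'); move_l([*xy,.11],.15)
E
python3 - <<'E'
from act import *; from meas import load
a=load('top0')
n,e=onplane(a,[(269.4,141.5),(273.8,175.3)],.0105)[:,:2]; print(n,e)
s=np.array([.612,-.0383]); d=n-e; th=np.arctan2(d[1],d[0]); print(th)
pick(s,th+np.pi/2,.007); place(B,[-.010,-.038],np.pi/2,.012)
snap('top','top1')
E
```

```text
[ 0.65525559 -0.03319996] [ 0.58293767 -0.04064734]
0.102619373275818
closed t 4.5 gap 0.0208 F 30.0 [ 0.612  -0.0383  0.0149] [ 0.6  0.7 -0.4]
lifted t 5.3 gap 0.0205 F 30.0 [ 0.6115 -0.0383  0.099 ] [-0.2  0.1 -0.7]
above t 6.6 gap 0.0207 F 30.0 [ 0.5391 -0.3724  0.0897] [ 1.2 -0.4 -0.1]
opened t 8.8 gap 0.0881 F 0.0 [ 0.5387 -0.3734  0.02  ] [-0.2  0.6 -0.2]
```

View pics/top1.png

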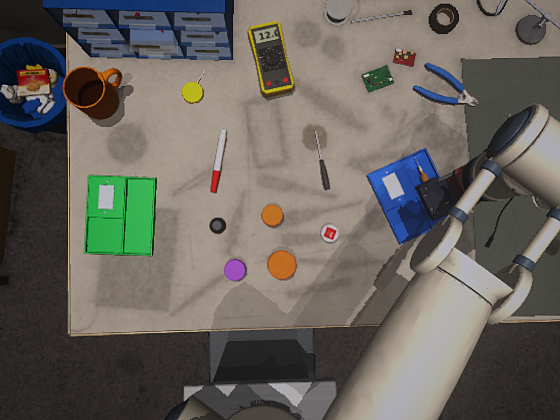

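The syringe is gone from (271,158) and shows amber in the blue slot at (423,172). The arm hides the rest of it. Next, the driver into green.

Run:
```python
from act import *; from meas import load
a=load('top1')
n,e,hc=onplane(a,[(315.5,130.5),(326.6,189),(324.1,174.8)],.0075)[:,:2]; d=n-e; th=np.arctan2(d[1],d[0]); print(hc,th)
pick(hc,th+np.pi/2,.005); place(G,[-.035,-.038],np.pi/2,.0115)
pick(np.array([.4583,-.154]),np.pi/2,.007); place(G,[-.042,.030],0,.0118)
snap('top','top2')
```

```text
[ 0.58190019 -0.14791025] 0.1566641938798309
closed t 12.4 gap 0.0127 F 30.0 [ 0.5819 -0.1479  0.013 ] [-0.5  0.1  0.1]
lifted t 13.3 gap 0.0126 F 30.0 [ 0.5814 -0.1478  0.0989] [-0.2  0.1  0.1]
above t 15.2 gap 0.0130 F 30.0 [0.47   0.247  0.0898] [ 0.  -0.3 -0.7]
opened t 17.5 gap 0.0879 F 0.0 [0.4698 0.2473 0.0195] [ 0.4  0.9 -0.1]
closed t 21.8 gap 0.0359 F 30.0 [ 0.4583 -0.154   0.015 ] [-0.3 -0.   1. ]
lifted t 22.7 gap 0.0356 F 30.0 [ 0.4579 -0.1538  0.0991] [-0.3  0.3 -1.7]
above t 24.4 gap 0.0354 F 30.0 [0.4675 0.3147 0.09  ] [-0.1 -0.3 -0.3]
opened t 26.4 gap 0.0878 F 0.0 [0.467  0.3156 0.0198] [ 0.1 -0.2  0.8]
```

View pics/top2.png

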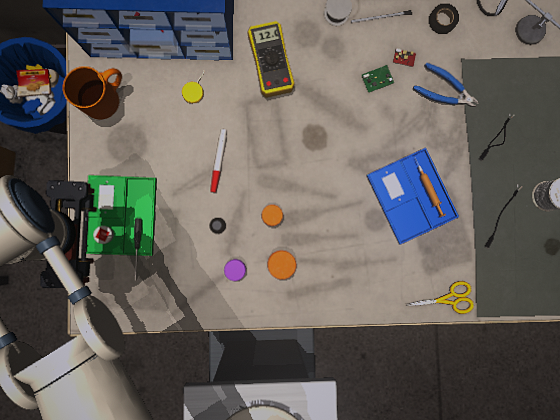

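Syringe lies in the blue slot at (430,190), and the tin is in the green pocket at (103,235). The wrist took the half-turned grasp, so the driver is reversed: handle at (138,230), with the shaft over the tray's end at (136,278). I'll place the reel, then look and move the driver.

Run:
```python
from act import *
pick(np.array([.498,-.0337]),np.pi/2,.008); place(B,[-.042,.030],0,.0125)
move_to([.45,-.03,.25],best([.45,-.03,.25],np.pi/2))
a=snap('top','top3')
f=a['frame']
cv2.imwrite('pics/c3.png',np.hstack([cv2.resize(f[150:295,60:180],None,fx=3.2,fy=3.2,interpolation=2),cv2.resize(f[130:275,355:475],None,fx=3.2,fy=3.2,interpolation=2)]))
```

```text
closed t 30.1 gap 0.0424 F 30.0 [ 0.498  -0.0337  0.016 ] [-0.2 -0.1  0.6]
lifted t 30.9 gap 0.0425 F 30.0 [ 0.4975 -0.0336  0.099 ] [ 0.7 -0.3 -0.2]
above t 33.0 gap 0.0420 F 30.0 [ 0.4824 -0.3233  0.0899] [-0.7 -0.5 -0.5]
opened t 34.9 gap 0.0877 F 0.0 [ 0.4823 -0.3236  0.0205] [0.8 0.  0. ]
```

View pics/c3.png

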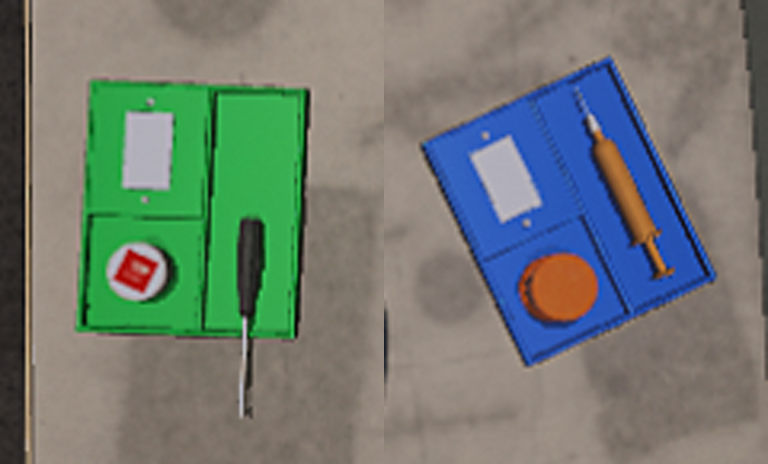

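The crop shows the tin upright in its pocket at (138,270), the reel in its pocket at (560,287), and the syringe inside its slot. The driver's handle spans crop (252,218) to (247,315), with the shaft over the end wall. I'll regrasp near the handle's inner end, offset to -y so the fingers clear the tin, and slide it to +x.

Run:
```python
from act import *; from meas import load
a=load('top3'); c,s=np.cos(G[1]),np.sin(G[1]); R=np.array([[c,-s],[s,c]])
loc=lambda uv,z:(onplane(a,uv,z)[:,:2]-G[0])@R
u=lambda x,y:(60+x/3.2,150+y/3.2)
h=loc([u(252,218),u(247,315),u(246,415)],.011); t=loc([u(138,270)],.022); print(h,t)
hc=h[:2].mean(0); g=hc+np.array([.010,-.012]); print('grip local',g)
xy=G[0]+R@g; p=[*xy,.09]; move_to(p,best(p,G[1]+np.pi/2))
move_l([*xy,.0192],.1); close(); log('closed'); move_l([*xy,.055],.1); log('lifted')
xy2=G[0]+R@np.array([.035+.010,-.038]); move_l([*xy2,.055],.12)
snap('scene','scene4')
log('there'); move_l([*xy2,.0205],.1); hold(.2); gripper_open(); log('opened'); move_l([*xy2,.11],.15)
move_to([.45,-.03,.25],best([.45,-.03,.25],np.pi/2))
a=snap('top','top4'); b=snap('scene','scene5')
f=a['frame']
cv2.imwrite('pics/c4.png',np.hstack([cv2.resize(f[150:275,60:180],None,fx=3.2,fy=3.2,interpolation=2),cv2.resize(b['frame'][150:225,170:290],None,fx=3.2,fy=400/75,interpolation=2)]))
cv2.imwrite('pics/c5.png',cv2.resize(b['frame'][240:345,310:455],None,fx=4,fy=4,interpolation=2))
```

```text
[[-0.00527661 -0.0400512 ]
 [-0.06838832 -0.03998057]
 [-0.13288787 -0.04263655]] [[-0.04155229  0.02772426]]
grip local [-0.02683246 -0.05201589]
closed t 42.1 gap 0.0127 F 30.0 [0.4771 0.2328 0.0192] [-0.2  0.8  0.6]
lifted t 42.6 gap 0.0126 F 30.0 [0.4773 0.2329 0.0553] [-0.8 -1.  -0.4]
there t 43.4 gap 0.0126 F 30.0 [0.549  0.2423 0.0545] [0.4 0.2 0.8]
opened t 45.3 gap 0.0879 F 0.0 [0.5497 0.2424 0.0205] [-0.5  0.4 -1.1]
```

View pics/c4.png

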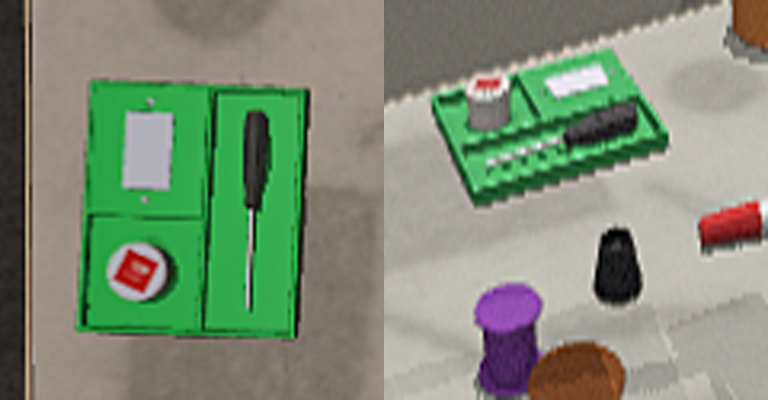

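View pics/c5.png

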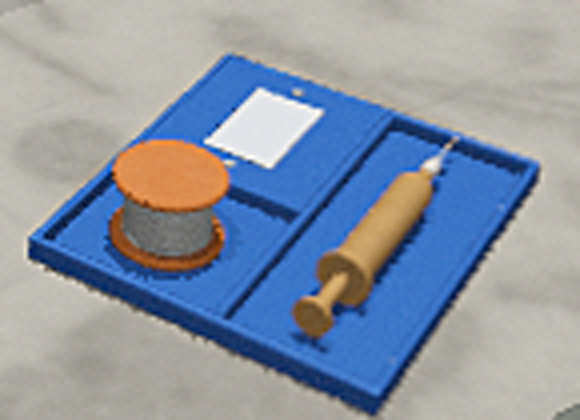

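All four parts sit inside their compartments. The driver lies flat in the green slot, crop (257,112) to (249,310), and the reel stands upright. The syringe nozzle is near the slot's end wall, so I'll check its numbers before handing in.

Run:
```python
from act import *; from meas import *
a=load('top4'); 
def loc(T,uv,z):
    c,s=np.cos(T[1]),np.sin(T[1]); return np.round((onplane(a,uv,z)[:,:2]-T[0])@np.array([[c,-s],[s,c]]),4)
v=lambda x,y:(355+(x-384)/3.2,130+y/3.2)
print('syr nozzle,plunger,barrel ends',loc(B,[v(577,87),v(660,275),v(601,138),v(643,243)],.0135))
c,_=circ(a,(5,120,80),(20,255,255),(390,195,425,240),.033); print('reel',_, loc(B,[(0,0)],0)*0+ (c-B[0])@np.array([[np.cos(B[1]),-np.sin(B[1])],[np.sin(B[1]),np.cos(B[1])]]))
u=lambda x,y:(60+x/3.2,150+y/3.2)
print('drv',loc(G,[u(257,112),u(251,207),u(249,310)],.0105))
```

```text
syr nozzle,plunger,barrel ends [[ 0.0714 -0.0399]
 [-0.0646 -0.0357]
 [ 0.034  -0.0397]
 [-0.0407 -0.0347]]
reel 0.024614300578832626 [[-0.04033019  0.0354763 ]]
drv [[ 0.0642 -0.0398]
 [ 0.0019 -0.0389]
 [-0.0651 -0.041 ]]
```

```bash
python3 -c "
from bench import *
print(job_done(), state()['time'])"
```

```text
the job is handed in; nothing more can be done
the job is handed in; nothing more can be done
```

Both kits are made up and handed in, with all four parts measured inside their compartments and the loupe and marker never handled; the driver went in reversed at first, so I regrasped and moved it, and the hand-in call returned no verdict.

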